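# Slide the temperature sensor over the fuse

## Robot

A 6-joint arm with a two-finger parallel gripper is mounted at the origin on a cart in front of the work surface, level with it; the furniture and walls round the work are solid. World frame = base frame: x ahead of the robot, y to its left, z up, the work surface at z = 0. Lengths are in m, angles in rad, forces in N, time in s.
With the tool pointing down it reaches from about 0.35 to 1 m from the base axis. Payload 7.1 kg.
Tool frame: the origin (TCP) lies midway between the tips of the shut fingers; the grasp point (between the pads) lies 19 mm behind it (r.grip_point_offset is the z of the grasp point in the tool frame, in m); z points along the fingers, y is the line along which they close (so a half turn about z gives the same grasp; the last joint's range is limited). The gripper opens to 85 mm and grips with 20 to 120 N. Pads are 22 mm wide; open, the fingers measure 114 mm over their backs; the gripper's body (76 mm by 85 mm) begins 54 mm behind the grasp point. The pads swing forward as they close: fully open they stand 13 mm farther back than shut.
Start: joints at [-1.28, 0.423, 1.63, -0, 1.089, -0.019], TCP at [0.191, -0.595, 0.231] pointing down, gripper open.
Joint ranges: [-3, 3], [-0.9, 2.11], [0.09, 2.58], [-1.31, 4.45], [0.11, 2.69], [-2.54, 2.54]. Speed limits (rad/s): [2.39, 2.39, 3.01, 3.14, 3.14, 3.14].

## Interface

Orientations are given as a 3x3 rotation matrix whose columns are the frame's x, y, z axes.
In Python, from cell import monitor, capture, camera_params, sign_off, models, r gives the robot as it stands.
- The arm moves only by the tool drive_tool, never from a script. Its argument "motion" is text: rows parted by semicolons, each of 7 numbers parted by spaces: the turn, a rotation vector about the tool's x, y, z each as a share of 45 degrees, from -1 to 1, then the shift along the tool's x, y, z each as a share of 0.2 m, from -1 to 1, then the opening, from 0 (shut) to 1 (fully open). A call has 1 to 12 rows; each row is the pose to reach, as a shift and turn from the pose commanded when the call began, along the tool's axes at that moment; what a row does not reach only later rows make up. A row lasts 1/10 s, in which the tool goes at most 50 mm and 8.59 degrees, less where a joint would pass 70% of its speed; a pose out of reach is approached as far as the arm can. A call with a number of a shift or a turn outside -1 to 1 is refused whole. A call with a gripper value outside its range is refused whole. The fingers move at their own pace and stop on an object; "newtons" is the grip in N (left out, the last holds). Time passes only in rows, so rows that repeat a pose let the fingers close. It gives the time, the measured TCP pose, the force, the opening and the grip force at its end, in the units of the state.
- monitor.state(): the state, without advancing time (a new reading comes with each control period).
- capture(name): name is "scene" or "top" or "wrist"; returns the picture (400x640x3 uint8, red, green, blue); there is no depth.
- camera_params(name): a dict with "mtx" (3x3 intrinsics, pixels), "T" (4x4, takes a point from camera to world coordinates). Camera axes: x right, y up, looking along -z (the intrinsics and any distortion apply to the point x, -y, -z); pixel columns grow to the right and rows downward; lengths in m; the calibration is good to about 2 mm. A picture is of the moment at which its call begins: read the wrist's pose just before it. camera_params takes no time and is no camera call; for the wrist camera it gives the pose at the moment of the call.
- sign_off(): hands the job in; it is judged then, once.
Trained networks look in the newest picture that a camera, given by its name, has taken for a name from the list of things; names that differ only in an ending like _2 or _b are one class to them, and where a whole thing is asked for, a point or a joint stands for the part that bears it (a point fixed in the world has none). Each returns a list of dicts, best first, with "score" (0 to 1); they miss things now and then, are a little off and sometimes report something else, mostly with a low value. They report only what shows in the picture. A call takes as long as a camera call. They do not tell look-alikes from the thing itself.
- models.cut_out(query, camera): "pixels" (400x640 bool, what is visible of it) and "point" ([column, row] in pixels, amid what is visible of it).
- models.spot_point(query, camera): "point" ([column, row] in pixels: a listed point, or the origin of a listed thing).
The state is a dict: "t": time; "joints": joint angles; "qvel": joint speeds; "joint_torque": joint torques, N m; "eef_pos": TCP position; "tool_rot": TCP orientation; "force": force on the tool from outside, world axes, zero at the start; "wrist_torque": the same for the moment, N m; "finger_gap": finger opening in m; "grasp_force": force on a finger pad.
Only numpy, scipy, OpenCV 4.12 (cv2) and the standard library are available. Lean on these libraries where they do the work, as an engineer would, in place of code of your own. Each camera call takes 0.05 s, during which the arm holds its last target. There are 200 camera calls.

## Task

Bring the temperature sensor over the fuse block for a measurement: with the fingertips press down the spring pad in the middle of the sensor carriage to free its brake, and keeping it pressed gently push the carriage along its slide fully home, to the end stop beside the nest that has the arrow and holds the fuse block. Then lift off, so that the pad springs up and the brake holds the carriage there. Nothing is gripped or lifted: keep off the sensor and its bracket, and leave the fuse block and the other loose things where they are.

Things in the scene. Friction and masses are not known exactly. Their poses are not given: they have to be found in the camera images.
- slide_base: fixed linear slide lying on the table: aluminium base plate 70 mm (x) by 340 mm (y), two steel guide rods, and an end block 40 mm high at each end. Origin: centre of the underside. The carriage runs along its y axis; the two nests lie on its -x side
- pad_top (a point): centre of the top of the black ribbed brake pad (42 mm in the slide's x, 46 mm in y) in the middle of the grey carriage (66 x 70 mm). The top is 47 mm above the slide's underside when up. At each end in y stands a raised cheek, 56 mm wide, 4 mm higher than the pad, with 52 mm clear between the two; the pad is open to both sides in x
- brake_pad (a joint): how far the pad is pressed down (m): 0 up, brake on; 0.007 fully down. Spring loaded: 10 N starts it, 12 N holds it fully down; the brake is free from the first 1 mm
- carriage (a joint): carriage position along the slide's +y axis (m): 0 in the middle, -0.105 and +0.105 at the end stops. Brake on, it resists about 15 N; free, it takes about 1 N and is dragged along by the rubbing of a fingertip that presses the pad, or pushed against a cheek
- carriage_mid (a point): centre of the carriage, 36 mm above the slide's underside; pad_top lies above it
- stop_mark (a point): where carriage_mid stands when the carriage is fully home against the end stop beside the marked nest, with the sensor over the fuse block (at one or other end of the slide)
- marked_nest: fixed aluminium tray 46 x 116 mm, 7 mm high, beside the one end of the slide, with a dark steel arrow of bent bar (35 mm long, 31 mm high) on its outer side that points to the slide; the fuse block lies in it. Origin: centre of the underside
- plain_nest: the same tray without an arrow and empty, beside the other end of the slide
- fuse_block: loose black fuse block with a cartridge fuse, 34 x 104 x 26 mm, lying in the marked nest. Origin: centre of the underside
- cell: loose green battery cell, 21 mm across, 71 mm high, standing on the table on the slide's far side. Origin: centre of the underside
- tape: loose roll of amber tape, 70 mm across, 20 mm high, on the slide's far side. Origin: centre of the underside
- meter: loose hand multimeter, 150 x 69 x 44 mm, left of the slide. Origin: centre of the underside
- copper_bar: loose copper bar, 25 x 130 x 8 mm, right of the slide. Origin: centre of the underside
- box: loose small white carton, 40 x 62 x 30 mm, right of the slide. Origin: centre of the underside
- sensor (a point): lower end of the steel sensor barrel (26 mm across, 40 to 76 mm above the slide's underside) on an angle bracket on the carriage's -x side, 70 mm from the carriage's middle; the bracket's upright stands 36 mm from the middle, 26 mm wide, up to 60 mm above the slide's underside
- cell_clamp_fixture: bystander: fixed toggle clamp on a base plate right of and beyond the slide, 115 mm in x by 170 mm in y, with an upright red handle about 0.2 m high; approach the slide above or on the near side of it. Origin: centre of the underside
Mind the look-alikes: they are no part of the job. What is shaped like the marked_nest but yellow is not meant.

How it is judged:
On the way, in this order (a step that is already met when the one before it is completed fails the run):
1. the pad is pressed down while the carriage still stands where it was (value of joint brake_pad above 0.002 m and distance of carriage_mid from where it was at the start of the episode below 0.02 m), for 0.05 s.
2. with the pad still pressed, the carriage has come to the stop at the marked nest (value of joint brake_pad above 0.001 m and horizontal distance between carriage_mid and stop_mark below 0.003 m), for 0.05 s.
At the end, for the whole second after the job is handed in: the carriage stands within 3 mm of the end stop beside the marked nest, its pad is up (within 1 mm, brake on), and the fuse block lies within 6 mm of the middle of its nest (horizontal distance between carriage_mid and stop_mark below 0.003 m and value of joint brake_pad below 0.001 m and horizontal distance between fuse_block and marked_nest below 0.006 m); the robot touches nothing.
It fails at once if the fuse block is moved (6 mm) or lifted (distance of fuse_block from where it was at the start of the episode above 0.006 m).
It fails at once if the carriage's body or a cheek is gripped or rammed with over 40 N (contact force between the fingers and carriage_c0 above 40 N or contact force between the fingers and carriage_c1 above 40 N or contact force between the fingers and carriage_c2 above 40 N).
It fails at once if the carriage is driven along with its brake on (pad up), more than 25 mm from its start and 10 mm from the stop (value of joint brake_pad below 0.0003 m and (velocity of joint carriage above 0.03 m/s or velocity of joint carriage below -0.03 m/s) and distance of carriage_mid from where it was at the start of the episode above 0.025 m and horizontal distance between carriage_mid and stop_mark above 0.01 m).
It fails at once if the sensor or its bracket is touched with more than 2 N (contact force between any of the fingers, the arm and carriage_c3 above 2 N or contact force between any of the fingers, the arm and carriage_c4 above 2 N or contact force between any of the fingers, the arm and carriage_c5 above 2 N or contact force between any of the fingers, the arm and carriage_c6 above 2 N).
It fails at once if a bystander is lifted or moved by more than 15 mm, or the cell is tipped (distance of any of cell, tape, meter, copper_bar, box from where it was at the start of the episode above 0.015 m or angle between cell's own z axis and vertical above 0.4 rad).
It also fails if it takes over 38 s, if anything falls off the work surface, if the arm or the gripper's body presses on something with over 40 N, if the wrist force passes 120 N, or if a joint passes its speed limit or range.

## Working session

There is one attempt and no reset: what is moved stays moved. The work goes in short steps, Python scripts to look and compute and a tool call to move; the robot and the scene stay as the last step left them, time stands still between calls to the robot, and variables do not carry over. Pictures are saved under pics/ and viewed, at most 10 in all, crops included, and the job is handed in when it is done.

Besides the shell and the picture viewer there is one more tool, called after ">>>" as name(argument=value, ...), one argument or row to a line, values as JSON. drive_tool: Moves the arm, as the interface text tells. Its arguments: {"type":"object","properties":{"motion":{"type":"string"},"newtons":{"type":"number"}},"required":["motion"]}

```bash
mkdir -p pics; python3 - <<'E'
from cell import monitor, capture, camera_params, models, r
import cv2, numpy as np
s=monitor.state(); print(s['t'],s['eef_pos'],s['tool_rot'],s['force'],s['finger_gap'])
for c in ('scene','top'):
    im=capture(c); cv2.imwrite(f'pics/{c}0.png',im[:,:,::-1])
    p=camera_params(c); print(c,p['mtx'].tolist(),np.round(p['T'],4).tolist(),[k for k in p])
    for q in ('pad_top','carriage_mid','sensor','slide_base','marked_nest','plain_nest','fuse_block'):
        print(q,[(round(d['score'],2),np.round(d['point']).tolist()) for d in models.spot_point(q,c)])
E
```

```text
0.0 [ 0.19039832 -0.59468942  0.23051995] [[ 9.52399406e-01  3.04852673e-01 -4.67306931e-04]
 [ 3.04853031e-01 -9.52398181e-01  1.52770291e-03]
 [ 2.06620453e-05 -1.59744328e-03 -9.99998724e-01]] [ 0.98533967  0.03970081 -0.44251587] 0.08540927055328261
scene [[387.3858148697874, 0.0, 328.01520725171684], [0.0, 387.3858148697874, 197.54317655537776], [0.0, 0.0, 1.0]] [[-0.5988, 0.4226, -0.6803, -0.4025], [-0.8009, -0.3084, 0.5133, 0.9418], [0.0072, 0.8522, 0.5231, 0.7457], [0.0, 0.0, 0.0, 1.0]] ['mtx', 'T']
pad_top [(0.41, [344.0, 200.0])]
carriage_mid [(0.6, [346.0, 202.0])]
sensor [(0.66, [356.0, 210.0])]
slide_base [(0.76, [344.0, 211.0])]
marked_nest [(0.62, [327.0, 231.0]), (0.3, [354.0, 210.0])]
plain_nest [(0.59, [381.0, 213.0])]
fuse_block [(0.66, [329.0, 200.0]), (0.53, [326.0, 232.0]), (0.18, [382.0, 213.0])]
top [[371.72341134159694, 0.0, 324.69271387984463], [0.0, 371.72341134159694, 189.72359096983607], [0.0, 0.0, 1.0]] [[0.0112, 0.9975, -0.0691, 0.4215], [-0.9998, 0.0122, 0.0134, 0.2533], [0.0142, 0.069, 0.9975, 1.2245], [0.0, 0.0, 0.0, 1.0]] ['mtx', 'T']
pad_top [(0.73, [334.0, 206.0]), (0.42, [330.0, 182.0])]
carriage_mid [(0.61, [334.0, 204.0])]
sensor [(0.61, [328.0, 229.0])]
slide_base [(0.82, [332.0, 204.0]), (0.16, [296.0, 222.0])]
marked_nest [(0.72, [169.0, 215.0]), (0.5, [295.0, 221.0])]
plain_nest [(0.79, [359.0, 228.0])]
fuse_block [(0.55, [295.0, 222.0])]
```

```bash
python3 - <<'E'
import cv2
a=cv2.imread('pics/top0.png'); cv2.imwrite('pics/top0b.png',cv2.resize(a[110:300,140:460],None,fx=2.5,fy=2.5,interpolation=cv2.INTER_CUBIC))
E
```

```text
(no output)
```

View pics/scene0.png

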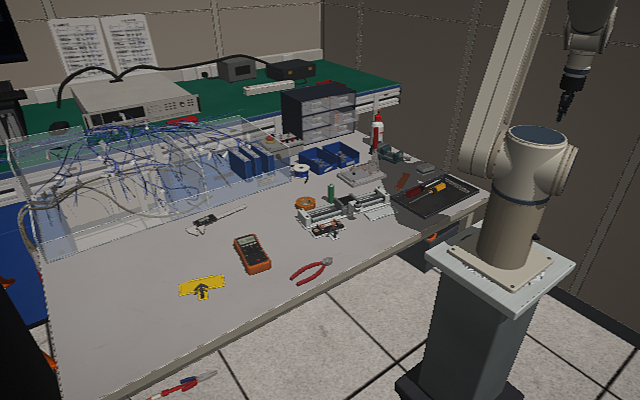

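View pics/top0b.png

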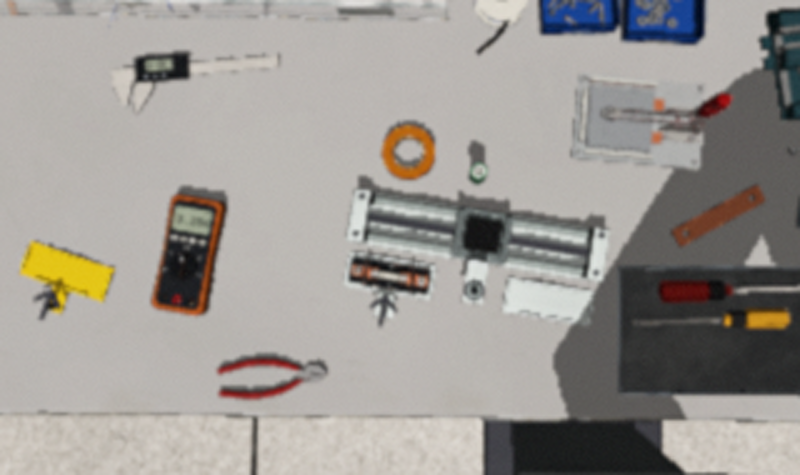

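The scene picture shows the slide in the middle at about (345,205), with a yellow nest look-alike at (200,287). In the top picture the slide runs from about (284,196) to (378,212). The carriage pad is at (334,204). The grey nest with fuse block and arrow is at (296,219), at the left (+y) end.

Look-alikes for the marked nest, in top-picture pixels:
- Yellow tray with an arrow at (168,218): wrong colour.
- Plain nest at (359,228): no arrow and empty.
- Aluminium tray with arrow and fuse block at (296,219): this is the one I choose.

```bash
cat > h.py <<'E'
import numpy as np, cv2
from cell import monitor, capture, camera_params, models
def ray(c,uv,z,p=None):
    p=p or camera_params(c); K,T=p['mtx'],p['T']
    uv=np.atleast_2d(uv).astype(float)
    d=np.c_[(uv[:,0]-K[0,2])/K[0,0],-(uv[:,1]-K[1,2])/K[1,1],-np.ones(len(uv))]@T[:3,:3].T
    o=T[:3,3]; return (o+d*((z-o[2])/d[:,2])[:,None])[:,:2]
def rect(m,c,z,p=None):
    v,u=np.nonzero(m); w=ray(c,np.c_[u,v],z,p)
    return w.mean(0), cv2.minAreaRect((w*1000).astype(np.float32))
E
python3 - <<'E'
from h import *
im=capture('top')
for q,z in (('slide_base',.02),('pad_top',.047),('marked_nest',.004),('plain_nest',.004),('fuse_block',.026),('sensor',.076)):
    for d in models.cut_out(q,'top')[:2]:
        c,b=rect(d['pixels'],'top',z); print(q,round(d['score'],2),d['point'],d['pixels'].sum(),c.round(4),[np.round(x,1) for x in b])
for q,z in (('pad_top',.047),('slide_base',0),('marked_nest',0),('plain_nest',0)):
    print(q,[ray('top',d['point'],z).round(4).tolist() for d in models.spot_point(q,'top')])
x=im[175:240,270:390]; cv2.imwrite('pics/crop1.png',cv2.resize(x[:,:,::-1],None,fx=6.5,fy=6.5,interpolation=cv2.INTER_CUBIC))
E
```

```text
slide_base 0.94 [328.6, 204.3] 2302 [0.4566 0.2203] [array([434.1, 222.1]), array([334.3, 123.2]), np.float64(81.5)]
pad_top 0.55 [330.8, 202.3] 169 [0.4616 0.2129] [array([461.3, 212.5]), array([44.9, 39. ]), np.float64(82.5)]
marked_nest 0.76 [164.5, 218.1] 560 [0.4042 0.7536] [array([393.1, 757.1]), array([117.5,  77.2]), np.float64(72.3)]
marked_nest 0.6 [290.4, 225.2] 195 [0.3972 0.3427] [array([413.5, 342.5]), array([96.8, 92. ]), np.float64(47.5)]
plain_nest 0.77 [358.6, 228.6] 506 [0.3742 0.124 ] [array([374.3, 124.3]), array([116.6,  47.6]), np.float64(81.9)]
fuse_block 0.56 [291.5, 221.6] 341 [0.4067 0.3307] [array([406.7, 331. ]), array([103.9,  34.2]), np.float64(81.2)]
fuse_block 0.51 [333.4, 207.3] 612 [0.4469 0.2142] [array([434.3, 217.3]), array([ 72.8, 121.7]), np.float64(79.4)]
sensor 0.97 [331.5, 209.4] 606 [0.4456 0.2153] [array([433.6, 217.4]), array([ 69.1, 116.5]), np.float64(81.2)]
pad_top [[[0.4533, 0.215]]]
slide_base [[[0.4659, 0.2252]]]
marked_nest [[[0.4034, 0.7451]], [[0.4891, -0.2477]], [[0.4037, 0.3256]]]
plain_nest [[[0.3837, 0.1225]]]
```

View pics/crop1.png

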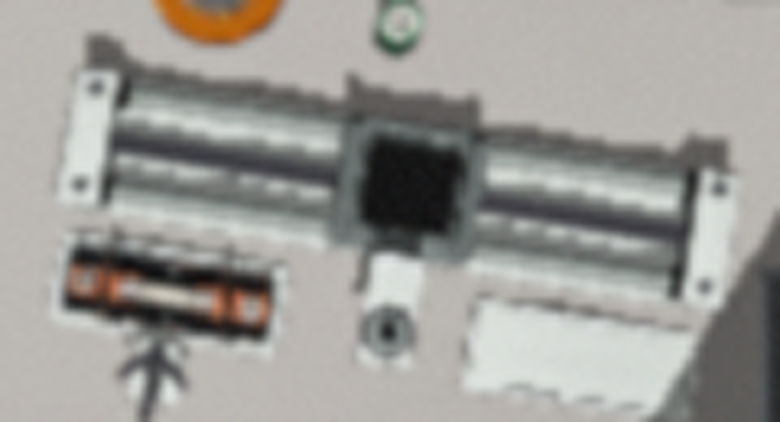

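The crop shows the carriage pad at crop (413,186), which is about (333.5,203.6) in the full picture. The end blocks are at crop (90,137) and (710,237). The grey arrow nest with the fuse block is on the left (+y), and the choice is confirmed.

```bash
python3 - <<'E'
from h import *
f=lambda a:np.array(a)/6.5+[270,175]-.4
L,R=ray('top',[f([90,137]),f([710,237])],.04); print(L,R,np.linalg.norm(L-R),(L+R)/2)
a=(L-R)/np.linalg.norm(L-R); print('axis',a,np.degrees(np.arctan2(a[1],a[0])))
p=ray('top',f([413,186]),.047)[0]; print('pad',p,'pos along',(p-(L+R)/2)@a, 'off',np.cross(a,p-(L+R)/2))
im=capture('top')
m=np.zeros((400,640),np.uint8); s=im[180:230,315:355].max(2)<60
m[180:230,315:355]=s; n,l,st,ce=cv2.connectedComponentsWithStats(m); k=1+st[1:,4].argmax(); print(ce[k],st[k]); c,b=rect(l==k,'top',.047); print(c,b)
s=monitor.state(); R0=s['tool_rot']; 
print('yaw of tool y', np.degrees(np.arctan2(R0[1,1],R0[0,1])),s['t'],s['joints'])
E
```

```text
[0.4829629  0.36857885] [0.43748452 0.06399909] 0.3079563442982659 [0.46022371 0.21628897]
axis [0.147678   0.98903549] 81.50761307874896
pad [0.460565   0.21023397] pos along -0.005938210184571526 off -0.0012317408344940748
[332.49  203.465] [325 196  17  17 200]
[0.45975966 0.21227992] ((457.798095703125, 212.66094970703125), (48.45049285888672, 47.64666748046875), 76.62945556640625)
yaw of tool y -72.2468220643485 1.4 [-1.28000669e+00  4.23101231e-01  1.62991338e+00 -1.98784425e-05
  1.08860595e+00 -1.90525558e-02]<stdin>:5: DeprecationWarning: Arrays of 2-dimensional vectors are deprecated. Use arrays of 3-dimensional vectors instead. (deprecated in NumPy 2.0)
```

>>> drive_tool(
  motion="0 0 -0.7 0.73 -1 0 0;0 0 -0.7 0.73 -1 0 0;0 0 -0.7 0.73 -1 0 0;0 0 -0.7 0.73 -1 0 0;0 0 -0.7 0.73 -1 0 0;0 0 -0.7 0.73 -1 0 0",
  newtons=40,
)

```text
t: 2.0
eef_pos: [0.2689, -0.3553, 0.2311]
tool_rot: [[0.65, 0.76, -0.001], [0.76, -0.65, 0.003], [0.001, -0.002, -1.0]]
force: [0.5, -0.9, 0.5]
finger_gap: -0.0001
grasp_force: 0.0
```

```bash
cat >> h.py <<'E'
AX=np.radians(81.5)
def plan(target, yaw=AX):
    s=monitor.state(); R=s['tool_rot']; p=s['eef_pos']
    Rt=np.array([[np.cos(yaw),np.sin(yaw),0],[np.sin(yaw),-np.cos(yaw),0],[0,0,-1.]])
    w=cv2.Rodrigues(R.T@Rt)[0].ravel()/np.radians(45)
    print('t',round(s['t'],2),'pos',p.round(4),'F',np.round(s['force'],1),'gap',round(s['finger_gap'],4),'turn',w.round(3),'shift',(R.T@(np.array(target)-p)/.2).round(3),'q',np.round(s['joints'],2))
E
python3 -c "
from h import *
plan([.46,.2115,.23])"
```

```text
t 2.0 pos [ 0.2689 -0.3553  0.2311] F [ 0.5 -0.9  0.5] gap -0.0001 turn [-0.002 -0.003 -0.712] shift [ 2.775 -1.116  0.012] q [-0.95  0.16  2.01  0.    0.98 -0.24]
```

>>> drive_tool(
  motion="0 0 -0.36 1 -0.4 0 0;0 0 -0.36 1 -0.4 0 0;0 0 -0.36 1 -0.4 0 0;0 0 -0.36 1 -0.4 0 0;0 0 -0.36 1 -0.4 0 0",
)

```text
t: 2.5
eef_pos: [0.3393, -0.1537, 0.2316]
tool_rot: [[0.413, 0.911, 0.001], [0.911, -0.413, 0.0], [0.001, 0.0, -1.0]]
force: [-0.8, -0.5, 0.3]
finger_gap: 0.0001
grasp_force: 0.0
```

```bash
python3 -c "
from h import *
plan([.46,.2115,.23])"
```

```text
t 2.5 pos [ 0.3393 -0.1537  0.2316] F [-0.8 -0.5  0.3] gap 0.0001 turn [ 0.001 -0.001 -0.353] shift [ 1.912 -0.204  0.009] q [-0.46  0.04  2.15  0.    0.96 -0.03]
```

>>> drive_tool(
  motion="0 0 -0.35 1 -0.1 0 0;0 0 -0.35 1 -0.1 0 0;0 0 -0.35 1 -0.1 0 0;0 0 -0.35 1 -0.1 0 0;0 0 -0.35 1 -0.1 0 0",
)

```text
t: 3.0
eef_pos: [0.4059, 0.0382, 0.232]
tool_rot: [[0.147, 0.989, 0.003], [0.989, -0.147, 0.001], [0.002, 0.003, -1.0]]
force: [0.0, -0.8, 0.5]
finger_gap: -0.0002
grasp_force: 0.0
```

```bash
python3 -c "
from h import *
plan([.46,.2115,.15])"
```

```text
t 3.0 pos [0.4059 0.0382 0.232 ] F [ 0.  -0.8  0.5] gap -0.0002 turn [ 0.003 -0.002  0.001] shift [0.896 0.14  0.412] q [0.06 0.09 2.08 0.   0.96 0.21]
```

>>> drive_tool(
  motion="0 0 0 0.9 0.14 0 0;0 0 0 0.9 0.14 0 0;0 0 0 0.9 0.14 0 0;0 0 0 0.9 0.14 0 0;0 0 0 0.9 0.14 0.4 0;0 0 0 0.9 0.14 0.4 0;0 0 0 0.9 0.14 0.4 0",
)

```text
t: 3.7
eef_pos: [0.4564, 0.2056, 0.1478]
tool_rot: [[0.153, 0.988, -0.007], [0.988, -0.153, -0.003], [-0.004, -0.007, -1.0]]
force: [-0.8, 0.4, 0.1]
finger_gap: 0.0001
grasp_force: 0.0
```

```bash
python3 - <<'E'
from h import *
plan([.46,.2115,.06])
p=camera_params('wrist'); im=capture('wrist'); cv2.imwrite('pics/w1.png',im[:,:,::-1])
print(p['T'].round(3).tolist(),p['mtx'].tolist())
for q,z in (('pad_top',.047),('carriage_mid',.036),('sensor',.04)):
    print(q,[(d['score'],d['point'],ray('wrist',d['point'],z,p).round(4).tolist()) for d in models.spot_point(q,'wrist')])
for d in models.cut_out('pad_top','wrist')[:1]:
    print(d['score'],d['point'],rect(d['pixels'],'wrist',.047,p))
E
```

```text
t 3.7 pos [0.4564 0.2056 0.1478] F [-0.8  0.4  0.1] gap 0.0001 turn [-0.008  0.005 -0.007] shift [0.034 0.016 0.439] q [ 0.4   0.37  1.96 -0.    0.82  0.55]
[[0.988, 0.142, 0.055, 0.469], [-0.152, 0.934, 0.322, 0.288], [-0.006, -0.327, 0.945, 0.29], [0.0, 0.0, 0.0, 1.0]] [[295.16153258943257, 0.0, 318.5600600832706], [0.0, 295.16153258943257, 201.76672726876424], [0.0, 0.0, 1.0]]
pad_top [(0.58, [321.7, 193.2], [[0.4591, 0.2125]])]
carriage_mid [(0.86, [322.7, 190.4], [[0.46, 0.2116]])]
sensor [(0.66, [243.4, 189.8], [[0.3909, 0.2239]])]
0.65 [321.9, 189.2] (array([0.46039822, 0.21311561]), ((460.06610107421875, 212.45919799804688), (46.00310516357422, 41.43926239013672), 80.95439910888672))
```

View pics/w1.png

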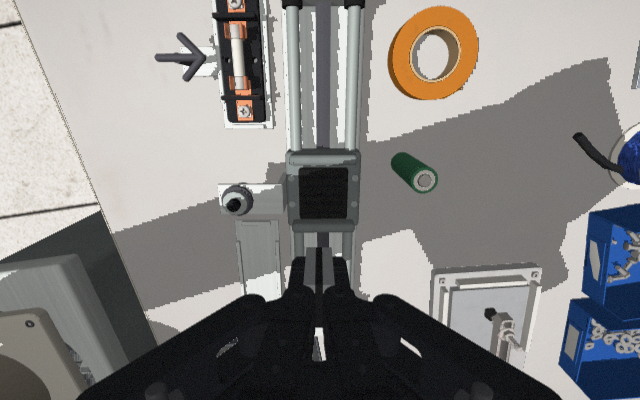

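The wrist picture shows the pad at (322,192), which puts its centre at (0.460,0.2125). The cell is at (413,172), the sensor at (237,200), and the shut fingertips at (320,255). Next I descend to just above the pad.

>>> drive_tool(
  motion="0 0 0 0.005 0 0.2 0;0 0 0 0.005 0 0.4 0;0 0 0 0.005 0 0.45 0;0 0 0 0.005 0 0.45 0;0 0 0 0.005 0 0.45 0",
)

```text
t: 4.45
eef_pos: [0.4601, 0.2087, 0.0629]
tool_rot: [[0.153, 0.988, 0.002], [0.988, -0.153, 0.001], [0.001, 0.002, -1.0]]
force: [0.3, 0.0, 0.7]
finger_gap: 0.0002
grasp_force: 0.0
```

```bash
python3 -c "
from h import *
plan([.46,.2125,.04])"
```

```text
t 4.45 pos [0.4601 0.2087 0.0629] F [0.3 0.  0.7] gap 0.0002 turn [ 0.002 -0.002 -0.007] shift [ 0.019 -0.004  0.115] q [ 0.4   0.52  1.99 -0.    0.63  0.56]
```

>>> drive_tool(
  motion="0 0 0 0.015 0 0.02 0;0 0 0 0.015 0 0.04 0;0 0 0 0.015 0 0.06 0;0 0 0 0.015 0 0.08 0;0 0 0 0.015 0 0.08 0;0 0 0 0.015 0 0.08 0",
)

```text
t: 5.05
eef_pos: [0.4597, 0.2115, 0.0458]
tool_rot: [[0.153, 0.988, 0.001], [0.988, -0.153, 0.0], [0.0, 0.001, -1.0]]
force: [-1.2, -0.7, 10.9]
finger_gap: 0.0003
grasp_force: 5.1
```

```bash
python3 -c "
from h import *
plan([.46,.2125,.04])"
```

```text
t 5.05 pos [0.4597 0.2115 0.0458] F [-1.2 -0.7 10.9] gap 0.0003 turn [ 0.001 -0.001 -0.007] shift [0.005 0.001 0.029] q [0.41 0.55 1.99 0.   0.6  0.56]
```

>>> drive_tool(
  motion="0 0 0 0 0 0.01 0;0 0 0 0 0 0.02 0;0 0 0 0 0 0.025 0;0 0 0 0 0 0.025 0;0 0 0 0 0 0.025 0",
)

```text
t: 5.55
eef_pos: [0.4598, 0.2116, 0.0411]
tool_rot: [[0.153, 0.988, 0.001], [0.988, -0.153, 0.001], [0.001, 0.001, -1.0]]
force: [-2.3, 0.5, 11.0]
finger_gap: -0.0
grasp_force: 5.8
```

```bash
python3 -c "
from h import *
s=np.array([.4602,.2163]); print('stop est', s+.105*np.array([np.cos(AX),np.sin(AX)]))
plan([.46+.11*np.cos(AX),.2125+.11*np.sin(AX),.041])"
```

```text
stop est [0.47571999 0.32014667]
t 5.55 pos [0.4598 0.2116 0.0411] F [-2.3  0.5 11. ] gap -0.0 turn [ 0.001 -0.001 -0.007] shift [ 0.555 -0.002  0.001] q [0.41 0.56 1.99 0.   0.59 0.56]
```

>>> drive_tool(
  motion="0 0 0 0.01 0 0 0;0 0 0 0.03 0 0 0;0 0 0 0.06 0 0 0;0 0 0 0.09 0 0 0;0 0 0 0.12 0 0 0;0 0 0 0.15 0 0 0;0 0 0 0.18 0 0 0;0 0 0 0.21 0 0 0;0 0 0 0.24 0 0 0;0 0 0 0.27 0 0 0;0 0 0 0.3 0 0 0;0 0 0 0.3 0 0 0",
)

```text
t: 6.75
eef_pos: [0.4689, 0.2716, 0.0412]
tool_rot: [[0.153, 0.988, 0.001], [0.988, -0.153, 0.001], [0.001, 0.001, -1.0]]
force: [-2.5, 1.3, 10.9]
finger_gap: -0.0003
grasp_force: 5.8
```

```bash
python3 - <<'E'
from h import *
plan([.4757,.3201,.041])
capture('top')
for q,z in (('pad_top',.042),('carriage_mid',.036),('sensor',.04)):
    print(q,[(d['score'],d['point'],ray('top',d['point'],z).round(4).tolist()) for d in models.spot_point(q,'top')])
E
```

```text
t 6.75 pos [0.4689 0.2716 0.0412] F [-2.5  1.3 10.9] gap -0.0003 turn [ 0.001 -0.001 -0.006] shift [ 0.245 -0.003  0.001] q [0.5  0.6  1.91 0.   0.63 0.66]
pad_top []
carriage_mid []
sensor []
```

>>> drive_tool(
  motion="0 0 0 0.02 0 0 0;0 0 0 0.05 0 0 0;0 0 0 0.08 0 0 0;0 0 0 0.11 0 0 0;0 0 0 0.14 0 0 0;0 0 0 0.17 0 0 0;0 0 0 0.2 0 0 0;0 0 0 0.22 0 0 0;0 0 0 0.24 0 0 0;0 0 0 0.26 0 0 0;0 0 0 0.27 0 0 0;0 0 0 0.27 0 0 0",
)

```text
t: 8.15
eef_pos: [0.4766, 0.3232, 0.041]
tool_rot: [[0.152, 0.988, -0.001], [0.988, -0.152, -0.002], [-0.002, -0.0, -1.0]]
force: [-1.2, -5.9, 12.1]
finger_gap: -0.0
grasp_force: 6.0
```

```bash
python3 - <<'E'
from h import *
plan([.4757,.3201,.041])
p=camera_params('wrist'); im=capture('wrist'); cv2.imwrite('pics/w2.png',im[:,:,::-1])
E
```

```text
t 8.15 pos [0.4766 0.3232 0.041 ] F [-1.2 -5.9 12.1] gap -0.0 turn [-0.     0.002 -0.006] shift [-0.016 -0.002 -0.   ] q [ 0.58  0.63  1.83 -0.    0.68  0.73]
```

View pics/w2.png

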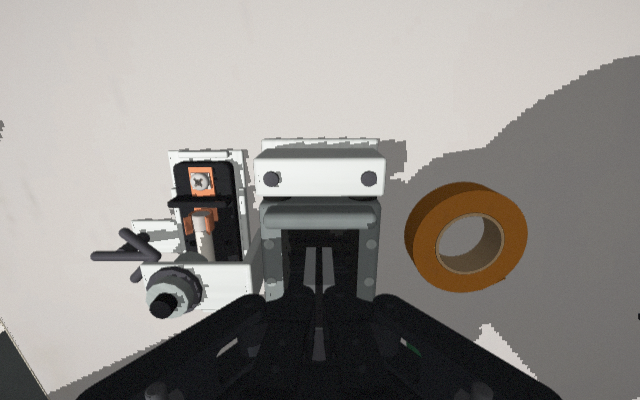

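The wrist picture shows the carriage edge at row 200, up against the end block at row 197, with the sensor at (170,290) over the fuse block side. The reaction along the slide has risen to 6 N. I push 3 mm more to be sure, then lift straight off.

>>> drive_tool(
  motion="0 0 0 0.008 0 0 0;0 0 0 0.015 0 0 0;0 0 0 0.015 0 0 0;0 0 0 0.015 0 0 0",
)

```text
t: 8.6
eef_pos: [0.477, 0.3258, 0.041]
tool_rot: [[0.153, 0.988, -0.001], [0.988, -0.153, -0.002], [-0.002, -0.001, -1.0]]
force: [-1.9, -6.1, 13.0]
finger_gap: 0.0001
grasp_force: 6.2
```

```bash
python3 -c "
from h import *
plan([.4757,.3201,.041])"
```

```text
t 8.6 pos [0.477  0.3258 0.041 ] F [-1.9 -6.1 13. ] gap 0.0001 turn [-0.001  0.002 -0.006] shift [-0.029 -0.002 -0.   ] q [ 0.58  0.63  1.83 -0.    0.68  0.73]
```

The force stays at about 6 N while the tip slips over the pad, so the carriage is on the stop. Now I lift.

>>> drive_tool(
  motion="0 0 0 0 0 -0.02 0;0 0 0 0 0 -0.05 0;0 0 0 0 0 -0.1 0;0 0 0 0 0 -0.25 0;0 0 0 0 0 -0.5 0;0 0 0 0 0 -0.6 0;0 0 0 0 0 -0.6 0;0 0 0 0 0 -0.6 0",
)

```text
t: 9.4
eef_pos: [0.477, 0.3269, 0.1605]
tool_rot: [[0.153, 0.988, 0.0], [0.988, -0.153, 0.0], [0.0, 0.0, -1.0]]
force: [0.0, 0.2, -1.0]
finger_gap: -0.0
grasp_force: 0.0
```

>>> drive_tool(
  motion="0 0 0 -0.5 0 0 0;0 0 0 -0.5 0 0 0;0 0 0 -0.5 0 0 0;0 0 0 -0.5 0 0 0",
)

```text
t: 9.8
eef_pos: [0.461, 0.2268, 0.159]
tool_rot: [[0.155, 0.988, -0.003], [0.988, -0.155, -0.001], [-0.001, -0.002, -1.0]]
force: [-0.5, 0.0, -0.0]
finger_gap: -0.0
grasp_force: 0.0
```

```bash
python3 - <<'E'
from h import *
plan([.4757,.3201,.041])
p=camera_params('wrist'); im=capture('wrist'); cv2.imwrite('pics/w3.png',im[:,:,::-1])
for q,z in (('pad_top',.047),('carriage_mid',.036),('fuse_block',0),('marked_nest',0)):
    print(q,[(round(d['score'],2),d['point'],ray('wrist',d['point'],z,p).round(4).tolist()) for d in models.spot_point(q,'wrist')])
E
```

```text
t 9.8 pos [0.461  0.2268 0.159 ] F [-0.5  0.  -0. ] gap -0.0 turn [-0.003  0.002 -0.009] shift [0.473 0.002 0.589] q [0.43 0.37 1.93 0.   0.85 0.59]
pad_top [(0.92, [321.4, 84.5], [[0.4773, 0.3206]])]
carriage_mid [(0.77, [316.0, 85.8], [[0.4728, 0.3208]])]
fuse_block [(0.49, [395.5, 178.2], [[0.541, 0.2204]]), (0.46, [321.7, 83.8], [[0.4783, 0.3234]])]
marked_nest []
```

View pics/w3.png

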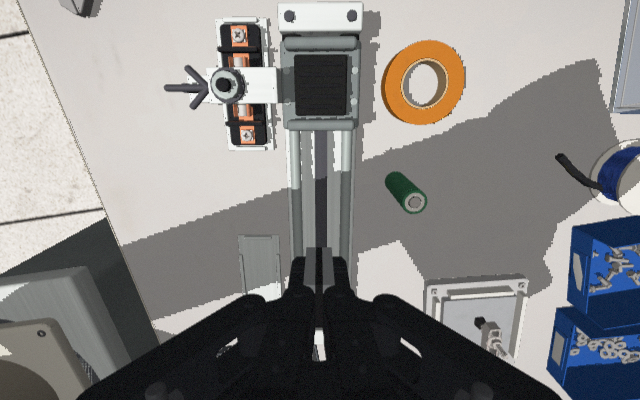

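The picture shows the carriage (321,84) against the end block (320,17). The sensor (226,84) is over the fuse block in the arrow nest, the pad is up and the fuse block is centred. The pad measures (0.477,0.3206), against an estimated stop at (0.476,0.320).

```bash
python3 -c "
from cell import sign_off
print(sign_off())"
```

```text
the job is handed in; nothing more can be done
None
```

The job is handed in: the carriage is home against the end stop beside the arrow nest with the sensor over the fuse block, the pad is up, nothing else was seen to move, and the arm is clear (about 10 s of the 38 s used; no verdict was returned).

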